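Lock the pressure filter's closing ring and pump the seal test

TASK

Close up the pressure filter: turn its steel closing ring clockwise (seen from above) by its lugs, fully home to its stop, so that the red lug stands over the yellow lock mark. Then press the pump paddle down to its stop, hold it there for about a second and let it spring back up. Press it without ramming it, and leave the bottle, jar and mug where they stand.

Things in the scene. Friction and masses are not known exactly. Their poses are not given: they have to be found in the camera images.
- filter: bench pressure filter fixed to the table: grey base plate 300 x 400 x 12 mm (y from -135 to +265 mm), white enamel vessel, radius 62 mm, up to z = 97 mm. Origin on the vessel's axis under the plate; z up. Yaw within 0.5 rad of the world's. A dark steel yoke bar spans the lid along its x axis, the paddle is on its +y side, the lock mark on its -y side
- yoke (a point): middle of the yoke bar's top, 150 mm above the table. Bar 24 mm wide, 12 mm thick, along the filter's x, on 24 x 30 mm posts at x = +-130 mm; here a brass gauge, radius 18 mm, rises to 172 mm. The ring's lugs pass under the bar (13 mm gap), fingers cannot: no lug can be driven all the way; at the yoke, change to another lug
- collar: steel closing ring, outer radius 70 mm, captive; origin on the filter's axis, 98 mm above the table. 3 lugs (radial bars 14 mm thick, 26 mm high, out to radius 110 mm, 99 to 125 mm above the table, free below to 83 mm) at its +x (red) and +-120 degrees (black). Starts 2.5 to 3.05 rad short of its hard stop, turns clockwise, stiffly (about 5 N at a lug), stays where left
- collar_mark (a point): point on top of the red lug near its end, 105 mm from the turning axis
- lock_mark (a point): lock mark: outer part of a yellow shelf 18 mm wide, top 83 mm above the table, 105 mm from the turning axis along the filter's -y. With the ring at its hard stop, collar_mark is right above this point
- paddle: hinged pump paddle, an aluminium bar 125 x 50 mm with a black rubber pad at its end. Origin on the hinge, at (75, 190, 78) mm of the filter; the bar runs to the filter's -x, level at rest. Sprung: about 3 N at the pad to start, 11 N just before its hard stop, which is roughly 35 mm down at the pad; returns when let go. Over 70 N damages it
- paddle_pad (a point): middle of the top of the paddle's rubber pad (55 x 58 mm), 100 mm from the hinge, 87 mm above the table at rest
- green_bottle: bystander: green glass bottle, 68 mm diameter, 170 mm tall, origin under its centre
- dark_jar: bystander: amber jar with red lid, 72 mm diameter, 130 mm tall, origin under its centre
- enamel_mug: bystander: white mug, 84 mm diameter, 85 mm tall, origin under its centre

How it is judged:
On the way, in this order (a step that is already met when the one before it is completed fails the run):
1. the closing ring is turned home: the red lug's mark is within 5 mm of the lock mark, seen from above (horizontal distance between collar_mark and lock_mark below 0.005 m), for 0.2 s.
2. the paddle is held within about 3 mm of its stop for 0.4 s (z of paddle_pad in the frame of filter below 0.055 m), for 0.4 s.
At the end, for the whole second after the job is handed in: the red lug's mark is within 5 mm (seen from above) of the lock mark, the paddle is back up (pad within 5 mm of its rest height), and the bottle, jar and mug stand upright where they were (horizontal distance between collar_mark and lock_mark below 0.005 m and z of paddle_pad in the frame of filter above 0.082 m and angle between each of green_bottle, dark_jar, enamel_mug's own z axis and vertical below 0.1 rad); the robot touches nothing.
It fails at once if the bottle, the jar or the mug is moved by more than 25 mm (distance of any of green_bottle, dark_jar, enamel_mug from where it was at the start of the episode above 0.025 m).
It fails at once if the paddle is rammed with more than 70 N (contact force between anything else and paddle above 70 N).
It also fails if it takes over 67 s, if anything falls off the work surface, if the arm or the gripper's body presses on something with over 40 N, if the wrist force passes 120 N, or if a joint passes its speed limit or range.

ROBOT

A 6-joint arm with a two-finger parallel gripper is mounted at the origin on the work surface. World frame = base frame: x ahead of the robot, y to its left, z up, the work surface at z = 0. Lengths are in m, angles in rad, forces in N, time in s.
With the tool pointing down it reaches from about 0.35 to 0.85 m from the base axis. Payload 8.1 kg.
Tool frame: the origin (TCP) lies at the very end of the fingers, on their centre line; the grasp point (between the pads) lies 19 mm behind it; z points along the fingers, y is the line along which they close (so a half turn about z gives the same grasp; the last joint's range is limited). The gripper opens to 93 mm and grips with 3 to 60 N. Pads are 15 mm wide; open, the fingers measure 128 mm over their backs; the gripper's body (75 mm by 188 mm) begins 65 mm behind the grasp point.
Start: joints at [1.081, 0.13, 1.488, -0, 1.523, -0.085], TCP at [0.236, 0.552, 0.219] pointing down, gripper open.
Joint ranges: [-2.96, 2.96], [-0.89, 2.26], [0.02, 2.5], [-1.34, 4.48], [0, 2.73], [-2.66, 2.66]. Speed limits (rad/s): [2.39, 2.39, 2.79, 3.14, 3.14, 3.14].

INTERFACE

Orientations are given as a rotation vector (axis times angle).
In Python, from plant import robot, imaging gives the robot as it stands.
- The arm moves only by the tool jog_arm, never from a script. Its argument "rows" is a list of rows, each a list of 2 entries, a list of its own where there are three numbers: the shift along the tool's x, y, z each as a share of 0.2 m, from -1 to 1, then the turn, a rotation vector about the tool's x, y, z each as a share of pi/2 rad, from -1 to 1. A call has 1 to 5 rows; each row is the pose to reach, as a shift and turn from the pose commanded when the call began, along the tool's axes at that moment; what a row does not reach only later rows make up. A row lasts 1/10 s, in which the tool goes at most 50 mm and 8.59 degrees, less where a joint would pass 70% of its speed; a pose out of reach is approached as far as the arm can. A call with a number of a shift or a turn outside -1 to 1 is refused whole. A call with a gripper value outside its range is refused whole. "hand" is the closure, from -1 (fully open) to 1 (shut), set as the call begins (left out, the last holds). The fingers move at their own pace and stop on an object; "squeeze" is the grip in N (left out, the last holds). Time passes only in rows, so rows that repeat a pose let the fingers close. It gives the time, the measured TCP pose, the force, the opening and the grip force at its end, in the units of the state.
- robot.read_state(): the state, without advancing time (a new reading comes with each control period).
- imaging.read_camera(name): name is "scene" or "side" or "wrist"; returns a dict with "frame" (480x640x3 uint8, red, green, blue), "vertical_fov" (degrees; the focal length in pixels is half the picture's height over the tangent of half this angle, whatever the lens; pixels are square), "cx", "cy" (the principal point, pixels), "R" (3x3) and "t" (3): a world point X has camera coordinates R X + t. Camera axes: x right, y down, z forward; pixel columns grow to the right and rows downward; lengths in m; the calibration is good to about 2 mm. The wrist camera is an equidistant fisheye: a pixel r from the principal point sees the ray r / f radians off the axis. A picture is of the moment at which its call begins. There is no depth.
- robot.close_job(): hands the job in; it is judged then, once.
The state is a dict: "t": time; "q": joint angles; "dq": joint speeds; "joint_torque": joint torques, N m; "tool_pos": TCP position; "orientation": TCP orientation; "force": force on the tool from outside, world axes, zero at the start; "wrist_torque": the same for the moment, N m; "opening": finger opening in m; "gripper_force": force on a finger pad.
Only numpy, scipy, OpenCV 4.12 (cv2) and the standard library are available. Lean on these libraries where they do the work, as an engineer would, in place of code of your own. Each camera call takes 0.05 s, during which the arm holds its last target. There are 200 camera calls.

## Working session

There is one attempt and no reset: what is moved stays moved. The work goes in short steps, Python scripts to look and compute and a tool call to move; the robot and the scene stay as the last step left them, time stands still between calls to the robot, and variables do not carry over. Pictures are saved under pics/ and viewed, at most 10 in all, crops included, and the job is handed in when it is done.

Besides the shell and the picture viewer there is one more tool, called after "Emit:" as name(argument=value, ...), one argument or row to a line, values as JSON. jog_arm: Moves the arm, as the interface text tells. Its arguments: {"type":"object","properties":{"rows":{"type":"array"},"hand":{"type":"number"},"squeeze":{"type":"number"}},"required":["rows"]}

```bash
mkdir -p pics; cat > h.py <<'E'
import numpy as np, cv2
from plant import robot, imaging
def snap(n,save=None):
    c=imaging.read_camera(n)
    if save: cv2.imwrite('pics/'+save+'.png',c['frame'][:,:,::-1])
    c['f']=240/np.tan(np.radians(c['vertical_fov'])/2); return c
def ray(c,u,v):
    x=np.array([u-c['cx'],v-c['cy']])/c['f']
    if c.get('fish'):
        r=np.linalg.norm(x); d=np.array([*(x/r*np.sin(r)),np.cos(r)])
    else: d=np.array([*x,1.])
    R=np.array(c['R']);o=-R.T@np.array(c['t']); return o,R.T@d
def plane(c,u,v,z):
    o,d=ray(c,u,v); return o+d*(z-o[2])/d[2]
def proj(c,X):
    p=np.array(c['R'])@X+np.array(c['t'])
    return c['f']*p[:2]/p[2]+[c['cx'],c['cy']]
E
python3 - <<'E'
from h import *
for n in ['scene','side']:
    c=snap(n,n+'0'); print(n,c['f'],ray(c,c['cx'],c['cy']))
print(robot.read_state())
E
```

```text
scene 584.2081274005862 (array([1.32976952, 0.50942561, 0.76557433]), array([-0.67637357, -0.4657889 , -0.57057821]))
side 571.073482568505 (array([ 0.280849  , -0.7998394 ,  1.03959069]), array([ 0.21876473,  0.64095217, -0.73574609]))
{'t': 0.1, 'q': array([ 1.08059733e+00,  1.31039208e-01,  1.48915515e+00, -3.49728567e-05,
        1.52299914e+00, -8.53645411e-02]), 'dq': array([-0.00220718, -0.0014602 , -0.00145963, -0.00240478,  0.0005266 ,
        0.0014218 ]), 'joint_torque': array([ 1.17402305e-03, -5.61335564e+01, -4.93099952e+01,  7.70109706e-02,
        2.90745799e-02, -7.76668048e-05]), 'tool_pos': array([0.23605413, 0.55106672, 0.21772845]), 'orientation': array([-6.31491436e-01, -3.07703963e+00,  2.42643207e-03]), 'force': array([0.28983203, 0.37109549, 0.46613616]), 'wrist_torque': array([0.00571915, 0.00166917, 0.02538851]), 'gripper_force': 0.0, 'opening': 0.09287536642342949}
```

View pics/scene0.png

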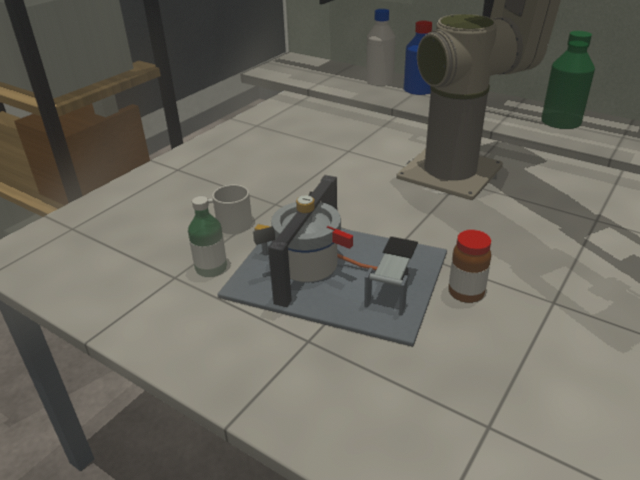

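View pics/side0.png

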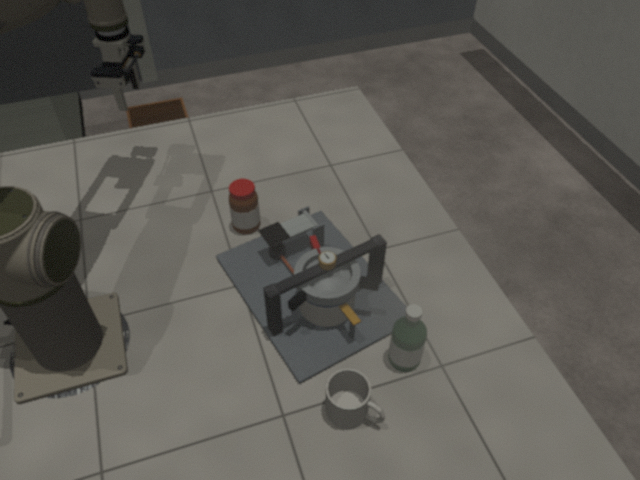

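The scene view shows the filter with its yoke running from (282,290) to (328,190) and the red lug at (342,237). The pad is at (402,248). In the side view the yellow mark is at (350,314), the red lug at (316,243), the gauge at (327,258) and the pad at (273,234). I'll measure these in both views.

```bash
python3 - <<'E'
from h import *
import pickle
cs={n:snap(n) for n in ['scene','side']}; pickle.dump(cs,open('cs.pkl','wb'))
for n,(x0,y0,x1,y1) in {'scene':(185,165,505,345),'side':(205,165,445,435)}.items():
    c=cs[n]; im=c['frame']; hsv=cv2.cvtColor(im,cv2.COLOR_RGB2HSV)
    for k,(lo,hi) in {'red':((0,150,60),(6,255,255)),'yel':((14,130,60),(30,255,255))}.items():
        m=cv2.inRange(hsv,lo,hi); nn,l,s,ce=cv2.connectedComponentsWithStats(m)
        for i in range(1,nn):
            if s[i,4]>15 and x0<ce[i][0]<x1 and y0<ce[i][1]<y1: print(n,k,s[i],ce[i])
    cr=cv2.resize(np.clip(im[y0:y1,x0:x1].astype(float)*1.8,0,255).astype(np.uint8),None,fx=2.2 if n=='side' else 2.5,fy=2.2 if n=='side' else 2.5,interpolation=cv2.INTER_CUBIC)
    cv2.imwrite(f'pics/{n}_c.png',cr[:,:,::-1])
E
```

```text
scene red [333 229  20  18 224] [341.56696429 237.37053571]
scene red [458 230  33  25 616] [473.63798701 241.29545455]
scene yel [299 200  15   6  21] [307.         203.71428571]
scene yel [256 225  12   4  38] [260.97368421 226.63157895]
side red [230 180  24  16 308] [241.43831169 187.37012987]
side red [311 236   7  11  37] [313.94594595 241.        ]
side yel [342 305  17  19 135] [350.21481481 314.56296296]
```

View pics/scene_c.png

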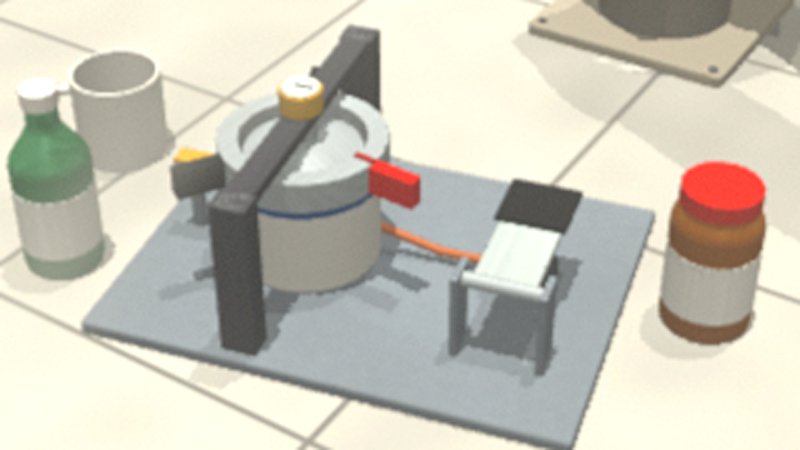

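View pics/side_c.png

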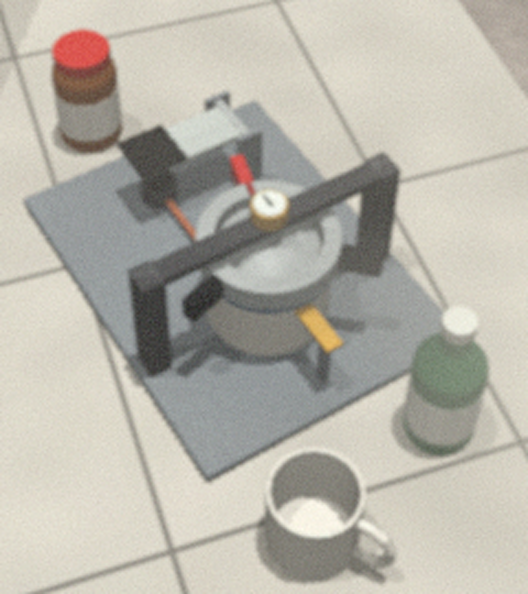

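```bash
python3 - <<'E'
from h import *
import pickle
from scipy.optimize import least_squares
cs=pickle.load(open('cs.pkl','rb')); S,D=cs['scene'],cs['side']
s=lambda u,v,z:plane(S,185+u/2.5,165+v/2.5,z)
d=lambda u,v,z:plane(D,205+u/2.2,165+v/2.2,z)
P=[(s(85,325,.012),(.15,-.135)),(s(572,442,.012),(.15,.265)),(s(655,212,.012),(-.15,.265)),
(d(25,202,.012),(-.15,.265)),(d(253,103,.012),(.15,.265)),(d(208,474,.012),(-.15,-.135)),
(s(302,83,.172),(0,0)),(d(269,203,.172),(0,0)),(s(540,206,.087),(-.025,.19)),(d(152,152,.087),(-.025,.19))]
W=np.array([p[0][:2] for p in P]);L=np.array([p[1] for p in P])
R=lambda a:np.array([[np.cos(a),-np.sin(a)],[np.sin(a),np.cos(a)]])
r=least_squares(lambda x:(L@R(x[2]).T+x[:2]-W).ravel(),[.5,0,0],loss='soft_l1',f_scale=.004)
print(r.x); print((r.fun.reshape(-1,2)*1000).round(1))
x=r.x
toL=lambda p:(R(x[2]).T@(p[:2]-x[:2]))
for n,p in {'redS top far':s(420,180,.125),'redS top2':s(388,160,.125),'redD end':d(236,157,.125),'redD2':d(250,190,.125),'yelD end':d(335,343,.083),'yelD other':d(340,340,.083),
 'blkD':d(203,285,.125),'blkS l':s(172,165,.125),'blkS r':s(222,160,.125)}.items():
    l=toL(p); print(n,(l*1000).round(),np.hypot(*l).round(3),np.degrees(np.arctan2(l[1],l[0])).round(1))
for n,p in {'bottle':s(62,255,0),'botD':d(440,430,0),'jar':s(708,320,0),'jarlidS':s(722,185,.13),'jarlidD':d(82,48,.13),'mugS':s(116,72,.085),'mugD':d(316,490,.085),'bottopS':s(38,88,.17),'bottopD':d(461,318,.17)}.items(): print(n,p[:2].round(3),toL(p).round(3))
st=robot.read_state()
from scipy.spatial.transform import Rotation as Ro
print(Ro.from_rotvec(st['orientation']).as_matrix().round(3))
E
```

```text
[ 0.54965612 -0.07950207  0.22972046]
[[ 0.5 -8.3]
 [ 1.8  0.4]
 [-4.8 -3.2]
 [-2.4  7.6]
 [ 3.6  8.2]
 [-0.9 -2.3]
 [ 3.2 -1.5]
 [ 1.4  2.2]
 [-4.4 -4.7]
 [ 0.3  4.8]]
redS top far [ 29. 110.] 0.114 75.4
redS top2 [11. 78.] 0.079 81.8
redD end [ 26. 102.] 0.105 75.7
redD2 [14. 57.] 0.059 75.8
yelD end [   1. -114.] 0.114 -89.7
yelD other [   7. -113.] 0.113 -86.7
blkD [-84. -20.] 0.087 -166.7
blkS l [ 72. -78.] 0.107 -47.2
blkS r [ 53. -44.] 0.069 -39.6
bottle [ 0.659 -0.258] [ 0.065 -0.199]
botD [ 0.66  -0.262] [ 0.066 -0.203]
jar [0.444 0.237] [-0.031  0.333]
jarlidS [0.444 0.232] [-0.032  0.328]
jarlidD [0.443 0.229] [-0.033  0.325]
mugS [ 0.506 -0.319] [-0.097 -0.224]
mugD [ 0.506 -0.326] [-0.099 -0.23 ]
bottopS [ 0.66  -0.252] [ 0.068 -0.193]
bottopD [ 0.661 -0.256] [ 0.068 -0.197]
[[-0.919  0.394 -0.001]
 [ 0.394  0.919 -0.001]
 [ 0.    -0.001 -1.   ]]
```

Emit:
jog_arm(
  rows=[
    [[-0.8,-0.63,0],[0,0,0]],
    [[-0.8,-0.63,0],[0,0,0]],
    [[-0.8,-0.63,0],[0,0,0]],
    [[-0.8,-0.63,0],[0,0,0]],
    [[-0.8,-0.63,0],[0,0,0]],
  ],
  hand=1,
  squeeze=20,
)

```text
t: 0.7
tool_pos: [0.336, 0.3685, 0.2186]
orientation: [0.638, 3.075, -0.002]
force: [-1.5, 0.4, -0.4]
opening: 0.0574
gripper_force: 0.0
```

Emit:
jog_arm(
  rows=[
    [[-0.8,-0.63,0],[0,0,0]],
    [[-0.8,-0.63,0],[0,0,0]],
    [[-0.8,-0.63,0],[0,0,0]],
    [[-0.8,-0.63,0],[0,0,0]],
    [[-0.8,-0.63,0],[0,0,0]],
  ],
)

```text
t: 1.2
tool_pos: [0.4332, 0.1897, 0.2187]
orientation: [0.64, 3.075, -0.002]
force: [-0.5, 0.9, 0.1]
opening: 0.0175
gripper_force: 0.0
```

Emit:
jog_arm(
  rows=[
    [[-0.8,-0.63,0],[0,0,-0.24]],
    [[-0.8,-0.63,0],[0,0,-0.24]],
    [[-0.8,-0.63,0],[0,0,-0.24]],
    [[-0.8,-0.63,0],[0,0,-0.24]],
    [[-0.8,-0.63,0],[0,0,-0.24]],
  ],
)

```text
t: 1.7
tool_pos: [0.53, 0.0124, 0.2184]
orientation: [0.048, 3.141, -0.001]
force: [-0.3, 0.1, 0.4]
opening: 0.0006
gripper_force: 0.0
```

```bash
cat >> h.py <<'E'
def projf(c,X):
    p=np.array(c['R'])@X+np.array(c['t']); th=np.arctan2(np.hypot(p[0],p[1]),p[2]); return c['f']*th*p[:2]/np.hypot(p[0],p[1])+[c['cx'],c['cy']]
C=np.array([.5497,-.0795]); YAW=.2297
def fw(r,deg,z):
    a=np.radians(deg)+YAW; return np.array([C[0]+r*np.cos(a),C[1]+r*np.sin(a),z])
E
python3 - <<'E'
from h import *
c=snap('wrist','w0'); print(c['f'],c['cx'],c['cy'])
for n,X in {'gauge':fw(0,0,.172),'red':fw(.105,75.5,.125),'redin':fw(.075,75.5,.125),'lock':fw(.105,-90,.083),'B':fw(.105,195.5,.125),'pad':fw(.1916,97.5,.087),'tcp':robot.read_state()['tool_pos']}.items(): print(n,projf(c,X).round(1))
E
```

```text
371.64829954431775 321.2525346153432 243.9671753175466
gauge [182.9 297.5]
red [341.  273.9]
redin [300.6 274.2]
lock [123.  283.7]
B [132.2 159. ]
pad [427. 174.]
tcp [321.9 295.7]
```

View pics/w0.png

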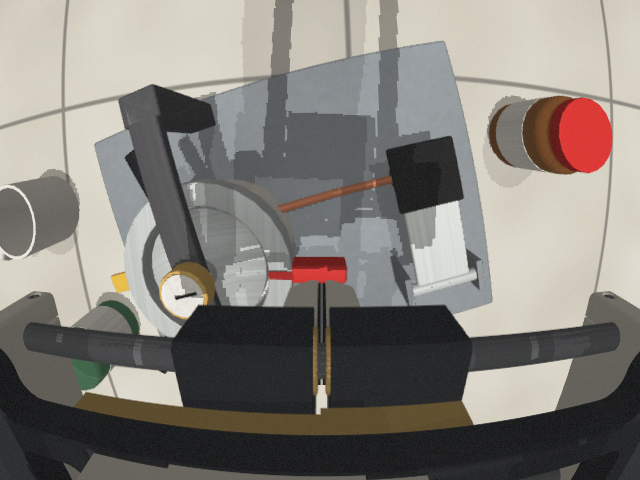

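The wrist view shows the red lug's top at (292–346, 258–282), the gauge at (185,289) and the pad at (425,174). All agree with the estimate to about 3 mm, so I shift the centre's x by -2 mm. The finger can go down beside the red lug.

Emit:
jog_arm(
  rows=[
    [[0.03,0.02,0.15],[0,0,0]],
    [[0.03,0.02,0.3],[0,0,0]],
    [[0.03,0.02,0.45],[0,0,0]],
    [[0.03,0.02,0.59],[0,0,0]],
    [[0.03,0.02,0.59],[0,0,0]],
  ],
)

```text
t: 2.25
tool_pos: [0.5189, 0.0212, 0.0961]
orientation: [-0.042, -3.133, -0.002]
force: [0.1, 0.9, -1.0]
opening: 0.0003
gripper_force: 0.0
```

```bash
sed -i 's/^C=.*/C=np.array([.5478,-.0795]); YAW=.2297/' h.py; cat >> h.py <<'E'
from scipy.spatial.transform import Rotation as Ro
def plan(poses,st=None):
    """poses: list of (r, tang offset, lug deg, z, yaw_y deg filter or None) -> rows of shares from the present pose"""
    st=st or robot.read_state(); M=Ro.from_rotvec(st['orientation']).as_matrix()
    y0=np.degrees(np.arctan2(M[1,1],M[0,1])); out=[]
    for r,o,lug,z,yw in poses:
        a=np.radians(lug)+YAW; p=np.array([C[0]+r*np.cos(a)-o*np.sin(a),C[1]+r*np.sin(a)+o*np.cos(a),z])
        w=(lug if yw is None else yw)+np.degrees(YAW)
        dy=(w-y0+180)%360-180
        out.append([(M.T@(p-st['tool_pos'])/.2).round(3).tolist(),[0,0,round(-dy/90,3)]])
    return out
E
python3 - <<'E'
from h import *
print(robot.read_state()['tool_pos'],robot.read_state()['q'])
for o in [(.095,.0145,a,.1,None) for a in range(75,8,-5)]: print(o[2],plan([o]))
E
```

```text
[0.51890361 0.02124821 0.09609848] [-5.83107482e-02  1.54621928e-02  1.83820534e+00  6.95293724e-04
  1.29623574e+00 -1.60252266e+00]
75 [[[-0.088, -0.024, -0.02], [0, 0, np.float64(0.003)]]]
70 [[[-0.129, -0.02, -0.021], [0, 0, np.float64(0.059)]]]
65 [[[-0.171, -0.019, -0.021], [0, 0, np.float64(0.114)]]]
60 [[[-0.213, -0.022, -0.021], [0, 0, np.float64(0.17)]]]
55 [[[-0.255, -0.029, -0.022], [0, 0, np.float64(0.226)]]]
50 [[[-0.295, -0.039, -0.022], [0, 0, np.float64(0.281)]]]
45 [[[-0.335, -0.053, -0.022], [0, 0, np.float64(0.337)]]]
40 [[[-0.373, -0.07, -0.023], [0, 0, np.float64(0.392)]]]
35 [[[-0.41, -0.091, -0.023], [0, 0, np.float64(0.448)]]]
30 [[[-0.444, -0.114, -0.023], [0, 0, np.float64(0.503)]]]
25 [[[-0.477, -0.141, -0.024], [0, 0, np.float64(0.559)]]]
20 [[[-0.507, -0.17, -0.024], [0, 0, np.float64(0.614)]]]
15 [[[-0.534, -0.201, -0.024], [0, 0, np.float64(0.67)]]]
10 [[[-0.559, -0.235, -0.024], [0, 0, np.float64(0.726)]]]
```

Emit:
jog_arm(
  rows=[
    [[-0.045,-0.02,-0.01],[0,0,0]],
    [[-0.09,-0.024,-0.02],[0,0,0]],
    [[-0.11,-0.022,-0.02],[0,0,0.03]],
    [[-0.13,-0.02,-0.02],[0,0,0.06]],
    [[-0.15,-0.02,-0.02],[0,0,0.09]],
  ],
)

```text
t: 2.75
tool_pos: [0.5535, 0.0145, 0.1064]
orientation: [0.269, 3.13, 0.0]
force: [-6.0, -0.2, -1.3]
opening: 0.0007
gripper_force: 2.9
```

```bash
python3 - <<'E'
from h import *
s=robot.read_state(); print(s['tool_pos'],s['force'])
c=snap('wrist','w1')
s=robot.read_state(); print(s['tool_pos'],s['force'])
for a in range(65,8,-5): print(a,plan([(.095,.0145,a,.1,None)]))
E
```

```text
[0.55351213 0.01452738 0.10637453] [-6.04127408 -0.17994815 -1.26278679]
[0.55402555 0.01442459 0.10641266] [-4.01703635  0.17311278 -1.3094269 ]
65 [[[0.006, 0.009, 0.032], [0, 0, np.float64(0.02)]]]
60 [[[-0.035, 0.012, 0.032], [0, 0, np.float64(0.076)]]]
55 [[[-0.077, 0.012, 0.032], [0, 0, np.float64(0.132)]]]
50 [[[-0.119, 0.008, 0.032], [0, 0, np.float64(0.187)]]]
45 [[[-0.16, -0.0, 0.032], [0, 0, np.float64(0.243)]]]
40 [[[-0.201, -0.011, 0.032], [0, 0, np.float64(0.298)]]]
35 [[[-0.24, -0.026, 0.032], [0, 0, np.float64(0.354)]]]
30 [[[-0.278, -0.044, 0.032], [0, 0, np.float64(0.409)]]]
25 [[[-0.314, -0.066, 0.032], [0, 0, np.float64(0.465)]]]
20 [[[-0.348, -0.09, 0.032], [0, 0, np.float64(0.52)]]]
15 [[[-0.38, -0.117, 0.032], [0, 0, np.float64(0.576)]]]
10 [[[-0.409, -0.147, 0.032], [0, 0, np.float64(0.632)]]]
```

View pics/w1.png

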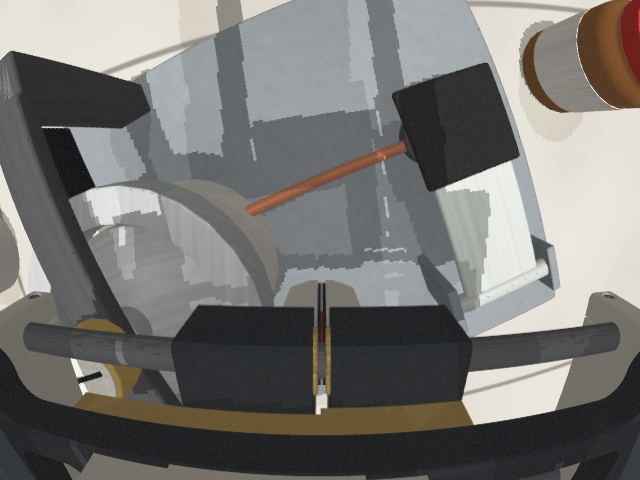

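Emit:
jog_arm(
  rows=[
    [[-0.035,0.012,0.01],[0,0,0.07]],
    [[-0.077,0.012,0.02],[0,0,0.13]],
    [[-0.12,0.008,0.02],[0,0,0.19]],
    [[-0.16,0,0.02],[0,0,0.24]],
    [[-0.2,-0.01,0.02],[0,0,0.3]],
  ],
)

```text
t: 3.3
tool_pos: [0.5931, 0.006, 0.1028]
orientation: [0.992, 2.98, 0.002]
force: [-6.4, 0.9, 3.3]
opening: 0.0005
gripper_force: 2.8
```

```bash
python3 - <<'E'
from h import *
s=robot.read_state(); print(s['tool_pos'],s['force'])
for a in range(40,5,-5): print(a,plan([(.095,.0145,a,.1,None)]))
E
```

```text
[0.59309928 0.00602512 0.10281711] [-6.43883365  0.87538568  3.32286856]
40 [[[-0.003, -0.003, 0.014], [0, 0, np.float64(-0.0)]]]
35 [[[-0.044, 0.001, 0.014], [0, 0, np.float64(0.056)]]]
30 [[[-0.086, 0.002, 0.014], [0, 0, np.float64(0.111)]]]
25 [[[-0.128, -0.0, 0.014], [0, 0, np.float64(0.167)]]]
20 [[[-0.169, -0.007, 0.014], [0, 0, np.float64(0.222)]]]
15 [[[-0.21, -0.017, 0.014], [0, 0, np.float64(0.278)]]]
10 [[[-0.25, -0.03, 0.014], [0, 0, np.float64(0.333)]]]
```

Emit:
jog_arm(
  rows=[
    [[-0.044,0,0],[0,0,0.055]],
    [[-0.086,0,0.01],[0,0,0.11]],
    [[-0.128,0,0.01],[0,0,0.165]],
    [[-0.17,-0.007,0.01],[0,0,0.22]],
    [[-0.21,-0.017,0.01],[0,0,0.28]],
  ],
)

```text
t: 3.8
tool_pos: [0.6253, -0.0214, 0.1012]
orientation: [1.618, 2.691, 0.004]
force: [-4.1, 4.1, 2.9]
opening: 0.0008
gripper_force: 2.9
```

Emit:
jog_arm(
  rows=[
    [[-0.01,0,0],[0,0,0.015]],
    [[-0.02,0,0],[0,0,0.03]],
    [[-0.02,0,0],[0,0,0.03]],
  ],
)

```text
t: 4.1
tool_pos: [0.6276, -0.0249, 0.1012]
orientation: [1.675, 2.654, 0.005]
force: [0.7, 4.7, 1.6]
opening: 0.0002
gripper_force: 1.9
```

```bash
python3 - <<'E'
from h import *
s=robot.read_state(); print(s['tool_pos'],s['force'])
for a in [(.095,.0145,12,.1,None),(.095,.025,20,.1,15),(.095,.03,20,.22,15)]: print(a,plan([a]))
cs={n:snap(n) for n in ['scene','side']}
for n in cs:
    c=cs[n]; hsv=cv2.cvtColor(c['frame'],cv2.COLOR_RGB2HSV); m=cv2.inRange(hsv,(0,150,50),(6,255,255)); nn,l,st,ce=cv2.connectedComponentsWithStats(m)
    print(n,[(st[i].tolist(),ce[i].round(1)) for i in range(1,nn) if st[i,4]>8])
E
```

```text
[ 0.62764843 -0.0248844   0.10115799] [0.72720122 4.71734368 1.58955392]
(0.095, 0.0145, 12, 0.1, None) [[[-0.005, -0.003, 0.006], [0, 0, np.float64(0.004)]]]
(0.095, 0.025, 20, 0.1, 15) [[[0.113, -0.024, 0.006], [0, 0, np.float64(-0.03)]]]
(0.095, 0.03, 20, 0.22, 15) [[[0.137, -0.024, -0.594], [0, 0, np.float64(-0.03)]]]
scene [([416, 21, 14, 12, 102], array([421. ,  25.5])), ([457, 230, 34, 25, 652], array([473.3, 241.7])), ([293, 249, 6, 13, 71], array([295.4, 255. ]))]
side [([230, 180, 24, 16, 300], array([241.6, 187.4]))]
```

Emit:
jog_arm(
  rows=[
    [[0.07,0,0],[0,0,0]],
    [[0.11,0,-0.15],[0,0,0]],
    [[0.11,0,-0.4],[0,0,0]],
    [[0.11,0,-0.4],[0,0,0]],
  ],
)

```text
t: 4.6
tool_pos: [0.6197, -0.0055, 0.1874]
orientation: [1.671, 2.647, 0.008]
force: [0.9, 0.1, 0.8]
opening: 0.0005
gripper_force: 0.0
```

```bash
python3 - <<'E'
from h import *
s=robot.read_state(); print(s['tool_pos'],s['q'])
for a in [(.095,.026,90,.18,90),(.095,.028,132.5,.18,125)]: print(a,plan([a]))
E
```

```text
[ 0.61971624 -0.0055492   0.18739716] [-9.13167406e-02  1.86258994e-01  1.48352902e+00 -5.71099244e-04
  1.45938951e+00 -5.35925666e-01]
(0.095, 0.026, 90, 0.18, 90) [[[0.313, -0.51, 0.03], [0, 0, np.float64(-0.863)]]]
(0.095, 0.028, 132.5, 0.18, 125) [[[0.161, -0.844, 0.027], [0, 0, np.float64(-1.252)]]]
```

Emit:
jog_arm(
  rows=[
    [[0.1,-0.2,0.02],[0,0,-0.09]],
    [[0.2,-0.4,0.02],[0,0,-0.19]],
    [[0.25,-0.5,0.02],[0,0,-0.28]],
    [[0.25,-0.6,0.02],[0,0,-0.38]],
    [[0.25,-0.6,0.02],[0,0,-0.47]],
  ],
)

```text
t: 5.1
tool_pos: [0.4842, -0.0124, 0.1749]
orientation: [0.597, 3.084, -0.002]
force: [0.1, 0.3, 0.6]
opening: 0.0008
gripper_force: 0.0
```

Emit:
jog_arm(
  rows=[
    [[0,0,0],[0,0,-0.09]],
    [[0,0,0],[0,0,-0.19]],
    [[0,0,0],[0,0,-0.28]],
    [[0,0,0],[0,0,-0.38]],
    [[0,0,0],[0,0,-0.47]],
  ],
)

```text
t: 5.6
tool_pos: [0.486, -0.012, 0.175]
orientation: [-0.556, 3.091, -0.001]
force: [-0.3, -1.1, 0.2]
opening: 0.0001
gripper_force: 0.0
```

```bash
python3 - <<'E'
from h import *
s=robot.read_state(); print(s['tool_pos'],s['q'])
c=snap('wrist','w2')
for n,X in {'Btip':fw(.105,132.5,.125),'Bin':fw(.075,132.5,.125),'gauge':fw(0,0,.172),'pad':fw(.1916,97.5,.087),'fing':s['tool_pos']}.items(): print(n,projf(c,X).round(1))
for a in [(.095,.028,132.5,.18,125),(.095,.028,132.5,.1,125)]: print(a,plan([a]))
E
```

```text
[ 0.48597534 -0.01200586  0.17498745] [-1.29729020e-01 -1.58789969e-01  1.85458250e+00 -6.31726424e-04
  1.44472585e+00 -2.05644215e+00]
Btip [324.4 222.4]
Bin [284.1 250.5]
gauge [171.4 347.4]
pad [460.7 289.4]
fing [323.  296.1]
(0.095, 0.028, 132.5, 0.18, 125) [[[0.218, -0.115, -0.025], [0, 0, np.float64(-0.302)]]]
(0.095, 0.028, 132.5, 0.1, 125) [[[0.218, -0.114, 0.375], [0, 0, np.float64(-0.302)]]]
```

View pics/w2.png

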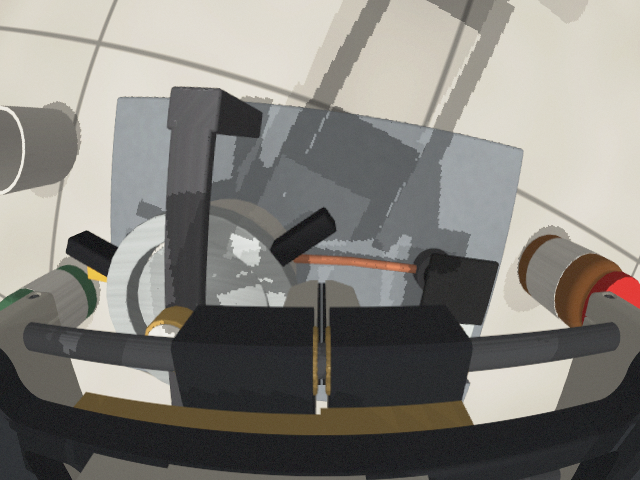

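The wrist view shows lug B from (275,255) to (330,212), where predicted. The finger goes to its counter-clockwise side.

Emit:
jog_arm(
  rows=[
    [[0.11,-0.06,0],[0,0,-0.09]],
    [[0.23,-0.115,0],[0,0,-0.18]],
    [[0.23,-0.115,0],[0,0,-0.27]],
    [[0.23,-0.115,0.1],[0,0,-0.28]],
    [[0.23,-0.115,0.2],[0,0,-0.28]],
  ],
)

```text
t: 6.15
tool_pos: [0.4513, -0.0498, 0.1353]
orientation: [-1.203, 2.9, -0.003]
force: [-0.3, -0.4, -0.8]
opening: 0.0004
gripper_force: 0.0
```

Emit:
jog_arm(
  rows=[
    [[0,0,0.1],[0,0,0]],
    [[0,0,0.17],[0,0,0]],
    [[0,0,0.17],[0,0,0]],
  ],
)

```text
t: 6.45
tool_pos: [0.449, -0.049, 0.0987]
orientation: [1.204, -2.898, -0.003]
force: [-0.1, -0.1, 0.2]
opening: 0.0
gripper_force: 0.0
```

```bash
python3 - <<'E'
from h import *
s=robot.read_state(); print(s['tool_pos'],s['q'],s['force'])
for a in range(130,90,-5): print(a,plan([(.095,.0145,a,.1,min(a,125))]))
E
```

```text
[ 0.44900837 -0.04904231  0.09865676] [-2.22208905e-01 -1.84500218e-01  2.02113424e+00 -2.24691546e-04
  1.30836845e+00 -2.58063762e+00] [-0.12067922 -0.14893457  0.2235568 ]
130 [[[-0.102, 0.003, -0.007], [0, 0, np.float64(-0.034)]]]
125 [[[-0.143, 0.013, -0.007], [0, 0, np.float64(-0.034)]]]
120 [[[-0.184, 0.02, -0.007], [0, 0, np.float64(0.022)]]]
115 [[[-0.226, 0.023, -0.007], [0, 0, np.float64(0.077)]]]
110 [[[-0.268, 0.022, -0.007], [0, 0, np.float64(0.133)]]]
105 [[[-0.31, 0.018, -0.007], [0, 0, np.float64(0.189)]]]
100 [[[-0.351, 0.01, -0.007], [0, 0, np.float64(0.244)]]]
95 [[[-0.391, -0.001, -0.008], [0, 0, np.float64(0.3)]]]
```

Emit:
jog_arm(
  rows=[
    [[-0.06,0,0],[0,0,0]],
    [[-0.1,0,0],[0,0,0]],
    [[-0.14,0.013,0],[0,0,0]],
    [[-0.184,0.02,0],[0,0,0.03]],
    [[-0.226,0.023,0],[0,0,0.08]],
  ],
)

```text
t: 6.95
tool_pos: [0.4804, -0.0145, 0.1017]
orientation: [-1.019, 2.971, -0.004]
force: [-2.3, -7.2, -0.6]
opening: 0.0001
gripper_force: 2.9
```

```bash
python3 - <<'E'
from h import *
s=robot.read_state(); print(s['tool_pos'],s['force'])
for a in range(115,60,-5): print(a,plan([(.095,.0145,a,.1,min(a,125))]))
E
```

```text
[ 0.48043819 -0.01454508  0.10168296] [-2.27463806 -7.16309745 -0.60491957]
115 [[[0.008, 0.012, 0.008], [0, 0, np.float64(-0.003)]]]
110 [[[-0.033, 0.016, 0.008], [0, 0, np.float64(0.052)]]]
105 [[[-0.075, 0.017, 0.008], [0, 0, np.float64(0.108)]]]
100 [[[-0.117, 0.015, 0.008], [0, 0, np.float64(0.164)]]]
95 [[[-0.158, 0.008, 0.008], [0, 0, np.float64(0.219)]]]
90 [[[-0.199, -0.001, 0.008], [0, 0, np.float64(0.275)]]]
85 [[[-0.239, -0.015, 0.008], [0, 0, np.float64(0.33)]]]
80 [[[-0.277, -0.031, 0.008], [0, 0, np.float64(0.386)]]]
75 [[[-0.314, -0.051, 0.009], [0, 0, np.float64(0.441)]]]
70 [[[-0.349, -0.075, 0.009], [0, 0, np.float64(0.497)]]]
65 [[[-0.382, -0.101, 0.009], [0, 0, np.float64(0.552)]]]
```

Emit:
jog_arm(
  rows=[
    [[-0.033,0.016,0.005],[0,0,0.05]],
    [[-0.075,0.017,0.005],[0,0,0.11]],
    [[-0.117,0.015,0.005],[0,0,0.165]],
    [[-0.158,0.008,0.005],[0,0,0.22]],
    [[-0.2,0,0.005],[0,0,0.275]],
  ],
)

```text
t: 7.45
tool_pos: [0.5116, 0.0104, 0.1007]
orientation: [-0.357, 3.121, -0.003]
force: [-4.4, -4.8, 2.2]
opening: 0.0003
gripper_force: 2.8
```

Emit:
jog_arm(
  rows=[
    [[-0.041,0.004,0],[0,0,0.055]],
    [[-0.083,0.005,0],[0,0,0.11]],
    [[-0.125,0.003,0],[0,0,0.165]],
    [[-0.166,-0.004,0],[0,0,0.22]],
    [[-0.207,-0.013,0],[0,0,0.278]],
  ],
)

```text
t: 7.95
tool_pos: [0.5522, 0.0181, 0.1005]
orientation: [-0.327, -3.124, 0.0]
force: [-6.1, -2.3, 2.8]
opening: 0.0003
gripper_force: 2.3
```

```bash
python3 - <<'E'
from h import *
s=robot.read_state(); print(s['tool_pos'],s['force'])
for a in [65,60,55,50,45,42,40,38,36,34,32,30,28]: print(a,plan([(.095,.0145,a,.1,min(a,125))]))
E
```

```text
[0.55223245 0.01807566 0.10053552] [-6.12103126 -2.31428697  2.82500109]
65 [[[-0.006, -0.007, 0.003], [0, 0, np.float64(-0.001)]]]
60 [[[-0.048, -0.002, 0.003], [0, 0, np.float64(0.054)]]]
55 [[[-0.089, -0.001, 0.003], [0, 0, np.float64(0.11)]]]
50 [[[-0.131, -0.004, 0.003], [0, 0, np.float64(0.165)]]]
45 [[[-0.173, -0.011, 0.003], [0, 0, np.float64(0.221)]]]
42 [[[-0.197, -0.016, 0.003], [0, 0, np.float64(0.254)]]]
40 [[[-0.213, -0.02, 0.003], [0, 0, np.float64(0.276)]]]
38 [[[-0.23, -0.025, 0.003], [0, 0, np.float64(0.299)]]]
36 [[[-0.245, -0.031, 0.003], [0, 0, np.float64(0.321)]]]
34 [[[-0.261, -0.037, 0.003], [0, 0, np.float64(0.343)]]]
32 [[[-0.276, -0.044, 0.003], [0, 0, np.float64(0.365)]]]
30 [[[-0.292, -0.051, 0.003], [0, 0, np.float64(0.388)]]]
28 [[[-0.306, -0.058, 0.003], [0, 0, np.float64(0.41)]]]
```

Emit:
jog_arm(
  rows=[
    [[-0.048,0,0],[0,0,0.055]],
    [[-0.09,0,0],[0,0,0.11]],
    [[-0.13,-0.004,0],[0,0,0.165]],
    [[-0.173,-0.01,0],[0,0,0.22]],
    [[-0.213,-0.02,0],[0,0,0.276]],
  ],
)

```text
t: 8.45
tool_pos: [0.5934, 0.007, 0.1005]
orientation: [-0.991, -2.981, -0.003]
force: [-4.3, 5.0, 4.3]
opening: 0.0002
gripper_force: 3.0
```

Emit:
jog_arm(
  rows=[
    [[-0.008,0,0],[0,0,0.011]],
    [[-0.016,0.002,0],[0,0,0.022]],
    [[-0.025,0.003,0],[0,0,0.033]],
    [[-0.034,0.003,0],[0,0,0.044]],
    [[-0.042,0.003,0],[0,0,0.055]],
  ],
)

```text
t: 8.95
tool_pos: [0.6005, 0.0027, 0.1005]
orientation: [1.113, 2.938, 0.004]
force: [-0.6, 7.2, 0.9]
opening: 0.0007
gripper_force: 2.9
```

```bash
python3 - <<'E'
from h import *
s=robot.read_state(); print(s['tool_pos'],s['force'])
for a in [36,34,32,30,28]: print(a,plan([(.095,.0145,a,.1,min(a,125))]))
E
```

```text
[0.60048748 0.00268721 0.1005256 ] [-0.63827656  7.24524086  0.93141963]
36 [[[0.003, -0.008, 0.003], [0, 0, np.float64(-0.007)]]]
34 [[[-0.014, -0.006, 0.003], [0, 0, np.float64(0.015)]]]
32 [[[-0.03, -0.004, 0.003], [0, 0, np.float64(0.037)]]]
30 [[[-0.047, -0.003, 0.003], [0, 0, np.float64(0.059)]]]
28 [[[-0.064, -0.002, 0.003], [0, 0, np.float64(0.082)]]]
```

Emit:
jog_arm(
  rows=[
    [[-0.008,-0.003,0],[0,0,0.008]],
    [[-0.016,-0.005,0],[0,0,0.018]],
    [[-0.024,-0.005,0],[0,0,0.028]],
    [[-0.032,-0.004,0],[0,0,0.038]],
    [[-0.032,-0.004,0],[0,0,0.038]],
  ],
)

```text
t: 9.45
tool_pos: [0.6049, -0.0022, 0.1005]
orientation: [1.199, 2.903, 0.005]
force: [-0.0, 7.1, -0.2]
opening: 0.0004
gripper_force: 2.5
```

Emit:
jog_arm(
  rows=[
    [[-0.008,0,0],[0,0,0.01]],
    [[-0.016,0,0],[0,0,0.02]],
    [[-0.016,0,0],[0,0,0.02]],
  ],
)

```text
t: 9.75
tool_pos: [0.6066, -0.0035, 0.1005]
orientation: [-1.244, -2.883, -0.006]
force: [-3.1, 10.6, 2.6]
opening: 0.0003
gripper_force: 5.2
```

```bash
python3 - <<'E'
from h import *
s=robot.read_state(); print(s['tool_pos'],s['force'])
for a in [32,30,28]: print(a,plan([(.095,.0145,a,.1,min(a,125))]))
E
```

```text
[ 0.60662838 -0.00346119  0.10050614] [-3.14819441 10.55587768  2.57400774]
32 [[[0.013, -0.002, 0.003], [0, 0, np.float64(-0.02)]]]
30 [[[-0.004, 0.0, 0.003], [0, 0, np.float64(0.002)]]]
28 [[[-0.02, 0.003, 0.002], [0, 0, np.float64(0.024)]]]
```

Emit:
jog_arm(
  rows=[
    [[-0.006,0,0],[0,0,0.004]],
    [[-0.012,0,0],[0,0,0.008]],
    [[-0.012,0,0],[0,0,0.008]],
  ],
)

```text
t: 10.05
tool_pos: [0.6067, -0.0035, 0.1005]
orientation: [-1.259, -2.873, -0.007]
force: [-13.1, 16.9, 9.2]
opening: 0.0004
gripper_force: 10.6
```

Emit:
jog_arm(
  rows=[
    [[-0.006,0,0],[0,0,0]],
    [[-0.012,0,0],[0,0,0]],
    [[-0.012,0,0],[0,0,0]],
  ],
)

```text
t: 10.35
tool_pos: [0.6067, -0.0035, 0.1004]
orientation: [-1.256, -2.869, -0.008]
force: [-21.8, 24.0, 15.8]
opening: 0.0004
gripper_force: 16.3
```

```bash
python3 - <<'E'
from h import *
from h import *
cs={n:snap(n) for n in ['scene','side']}
D=cs['side']; im=D['frame']
x0,y0=280,230
cv2.imwrite('pics/side_end.png',cv2.resize(np.clip(im[y0:y0+120,x0:x0+140]*1.8,0,255).astype(np.uint8),None,fx=5,fy=5,interpolation=cv2.INTER_CUBIC)[:,:,::-1])
print(proj(D,fw(.105,-90,.125)),proj(D,fw(.110,-90,.083)))
E
```

```text
[354.79671636 305.96990925] [355.1284237  320.04082536]
```

View pics/side_end.png

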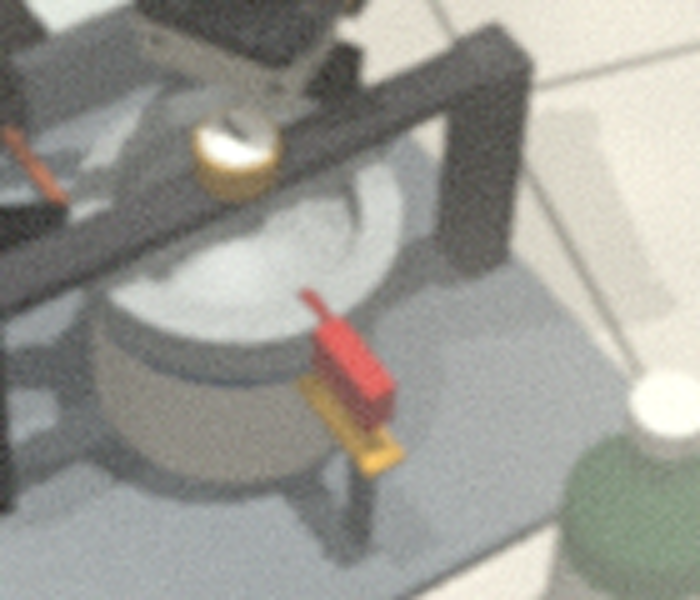

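The TCP has stopped against 36 N, and the red lug (370,375 in the crop) stands right over the yellow shelf, so the ring is home. Next: back off, rise, and go over the pad.

Emit:
jog_arm(
  rows=[
    [[0.06,0,0],[0,0,0]],
    [[0.14,0,0],[0,0,0]],
    [[0.14,0,-0.2],[0,0,0]],
    [[0.14,0,-0.4],[0,0,0]],
    [[0.14,0,-0.4],[0,0,0]],
  ],
)

```text
t: 10.95
tool_pos: [0.5951, 0.0108, 0.1879]
orientation: [1.258, 2.865, 0.007]
force: [1.2, -0.3, 0.4]
opening: 0.0008
gripper_force: 0.0
```

```bash
python3 - <<'E'
from h import *
s=robot.read_state(); print(s['tool_pos'],s['force'])
print(plan([(.1916,0,97.5,.12,0)]))
E
```

```text
[0.5950583  0.01080621 0.18786301] [ 1.20145073 -0.34418581  0.41183783]
[[[0.719, -0.125, 0.331], [0, 0, np.float64(0.327)]]]
```

Emit:
jog_arm(
  rows=[
    [[0.2,-0.03,0],[0,0,0.09]],
    [[0.45,-0.08,0.05],[0,0,0.18]],
    [[0.65,-0.12,0.15],[0,0,0.27]],
    [[0.72,-0.125,0.3],[0,0,0.33]],
    [[0.72,-0.125,0.33],[0,0,0.33]],
  ],
)

```text
t: 11.45
tool_pos: [0.4719, 0.101, 0.1109]
orientation: [-1.956, -2.455, 0.004]
force: [1.5, -0.7, -0.3]
opening: 0.0005
gripper_force: 0.0
```

Emit:
jog_arm(
  rows=[
    [[0,0,0.05],[0,0,0]],
    [[0,0,0.09],[0,0,0]],
    [[0,0,0.12],[0,0,0]],
    [[0,0,0.12],[0,0,0]],
  ],
)

```text
t: 11.85
tool_pos: [0.475, 0.099, 0.0891]
orientation: [-1.96, -2.455, 0.001]
force: [0.3, 0.2, 0.4]
opening: 0.0004
gripper_force: 0.0
```

```bash
python3 - <<'E'
from h import *
s=robot.read_state(); print(s['tool_pos'],s['force'])
print(plan([(.1916,0,97.5,.087,0)]))
c=snap('wrist','w3')
for n,X in {'pad':fw(.1916,97.5,.087),'jar':np.array([.443,.231,.13])}.items(): print(n,projf(c,X).round(1))
E
```

```text
[0.47504009 0.09898286 0.08914413] [0.26429966 0.19635146 0.36816601]
[[[-0.002, 0.026, 0.011], [0, 0, np.float64(-0.004)]]]
pad [331.  294.4]
jar [313.5 -31. ]
```

View pics/w3.png

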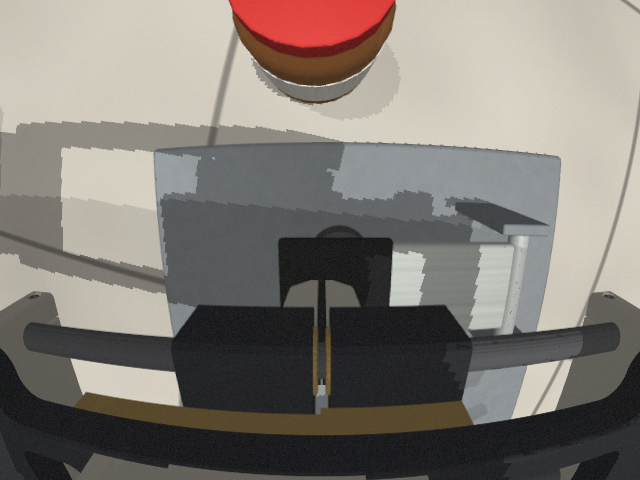

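The fingertips are over the pad, which spans u 278–392, about 6 mm off its middle. I'll press gently.

Emit:
jog_arm(
  rows=[
    [[0,0.025,0.005],[0,0,0]],
    [[0,0.025,0.02],[0,0,0]],
    [[0,0.025,0.04],[0,0,0]],
    [[0,0.025,0.06],[0,0,0]],
    [[0,0.025,0.08],[0,0,0]],
  ],
)

```text
t: 12.4
tool_pos: [0.4808, 0.1006, 0.0742]
orientation: [1.959, 2.454, 0.002]
force: [3.8, -1.1, 5.2]
opening: 0.0001
gripper_force: 2.5
```

Emit:
jog_arm(
  rows=[
    [[0,0,0.015],[0,0,0]],
    [[0,0,0.03],[0,0,0]],
    [[0,0,0.045],[0,0,0]],
    [[0,0,0.06],[0,0,0]],
    [[0,0,0.07],[0,0,0]],
  ],
)

```text
t: 12.9
tool_pos: [0.4815, 0.1009, 0.0609]
orientation: [1.958, 2.453, 0.005]
force: [4.1, 1.0, 9.9]
opening: 0.0004
gripper_force: 3.8
```

Emit:
jog_arm(
  rows=[
    [[0,0,0.005],[0,0,0]],
    [[0,0,0.01],[0,0,0]],
    [[0,0,0.015],[0,0,0]],
    [[0,0,0.02],[0,0,0]],
    [[0,0,0.025],[0,0,0]],
  ],
)

```text
t: 13.4
tool_pos: [0.482, 0.101, 0.0565]
orientation: [1.957, 2.453, 0.006]
force: [4.0, -0.2, 10.3]
opening: 0.0007
gripper_force: 4.3
```

Emit:
jog_arm(
  rows=[
    [[0,0,0.005],[0,0,0]],
    [[0,0,0.01],[0,0,0]],
    [[0,0,0.015],[0,0,0]],
    [[0,0,0.015],[0,0,0]],
  ],
)

```text
t: 13.8
tool_pos: [0.4819, 0.1011, 0.0534]
orientation: [1.958, 2.453, 0.006]
force: [3.6, 0.3, 10.7]
opening: 0.0005
gripper_force: 4.6
```

Emit:
jog_arm(
  rows=[
    [[0,0,0.005],[0,0,0]],
    [[0,0,0.01],[0,0,0]],
    [[0,0,0.015],[0,0,0]],
    [[0,0,0.015],[0,0,0]],
  ],
)

```text
t: 14.2
tool_pos: [0.4824, 0.1012, 0.0522]
orientation: [1.957, 2.453, 0.006]
force: [-4.3, -0.8, 26.9]
opening: 0.0006
gripper_force: 13.2
```

Emit:
jog_arm(
  rows=[
    [[0,0,0.005],[0,0,0]],
    [[0,0,0.01],[0,0,0]],
    [[0,0,0.01],[0,0,0]],
  ],
)

```text
t: 14.5
tool_pos: [0.4826, 0.1011, 0.0516]
orientation: [1.957, 2.452, 0.006]
force: [-11.0, -2.3, 39.8]
opening: 0.0005
gripper_force: 20.8
```

At the hard stop with about 40 N. I ease off slightly, hold for a second, then release slowly and rise.

Emit:
jog_arm(
  rows=[
    [[0,0,-0.005],[0,0,0]],
    [[0,0,-0.005],[0,0,0]],
    [[0,0,-0.005],[0,0,0]],
    [[0,0,-0.005],[0,0,0]],
    [[0,0,-0.005],[0,0,0]],
  ],
)

```text
t: 15.0
tool_pos: [0.4825, 0.1011, 0.0519]
orientation: [1.957, 2.452, 0.006]
force: [-7.5, -0.8, 34.3]
opening: 0.0006
gripper_force: 16.9
```

Emit:
jog_arm(
  rows=[
    [[0,0,0],[0,0,0]],
    [[0,0,0],[0,0,0]],
    [[0,0,0],[0,0,0]],
    [[0,0,0],[0,0,0]],
    [[0,0,0],[0,0,0]],
  ],
)

```text
t: 15.5
tool_pos: [0.4825, 0.1011, 0.0519]
orientation: [1.957, 2.452, 0.006]
force: [-6.6, -0.9, 33.7]
opening: 0.0007
gripper_force: 16.9
```

Emit:
jog_arm(
  rows=[
    [[0,0,-0.03],[0,0,0]],
    [[0,0,-0.07],[0,0,0]],
    [[0,0,-0.12],[0,0,0]],
    [[0,0,-0.17],[0,0,0]],
    [[0,0,-0.25],[0,0,0]],
  ],
)

```text
t: 16.0
tool_pos: [0.4783, 0.1007, 0.0968]
orientation: [-1.958, -2.454, 0.003]
force: [-0.0, 0.0, -0.2]
opening: 0.0003
gripper_force: 0.0
```

Emit:
jog_arm(
  rows=[
    [[0,0,-0.2],[0,0,0]],
    [[0,0,-0.4],[0,0,0]],
    [[0,0,-0.5],[0,0,0]],
    [[0,0,-0.5],[0,0,0]],
    [[0,0,-0.5],[0,0,0]],
  ],
)

```text
t: 16.5
tool_pos: [0.4791, 0.1008, 0.1967]
orientation: [-1.959, -2.455, 0.001]
force: [-0.0, 0.8, 0.0]
opening: 0.0005
gripper_force: 0.0
```

```bash
python3 - <<'E'
from h import *
c=snap('wrist'); hsv=cv2.cvtColor(c['frame'],cv2.COLOR_RGB2HSV)
a=np.vstack([c['frame'][::1]]); D=snap('side')['frame']
out=np.zeros((480,800,3),np.uint8); out[:,:400]=cv2.resize(c['frame'],(400,300))[:300].repeat(1,0)[:0].sum() if 0 else 0
out[:300,:400]=cv2.resize(c['frame'],(400,300)); out[:360,400:]=cv2.resize(np.clip(D[160:400,200:467]*1.7,0,255).astype(np.uint8),(400,360))
cv2.imwrite('pics/end.png',out[:,:,::-1])
E
```

```text
(no output)
```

View pics/end.png

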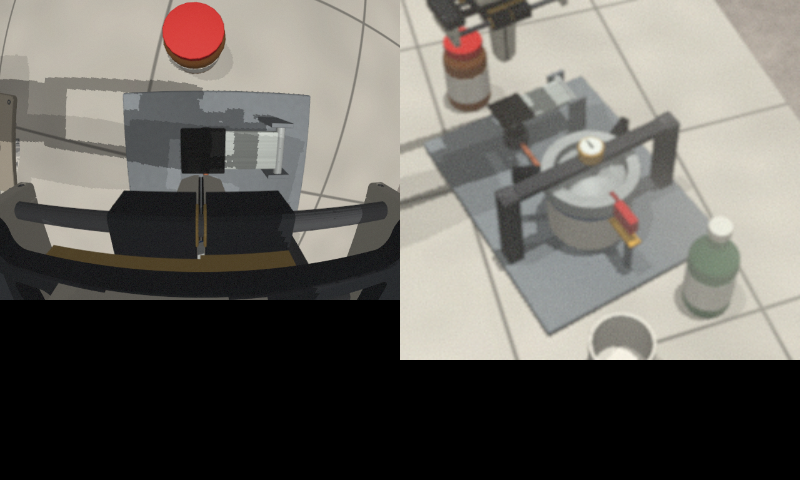

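The red lug (625,212) is over the yellow mark, the paddle pad (203,150) is level again, and the bottle, jar and mug haven't moved.

```bash
python3 -c "
from plant import robot
print(robot.close_job())"
```

```text
the job is handed in; nothing more can be done
None
```

The job is handed in with no verdict returned: the ring is turned home with the red lug over the lock mark, the paddle was held at its stop for over a second (peak reading about 41 N) and has sprung back, and the bottle, jar and mug stand where they were.

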